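# Return the loose chuck jaws to their set trays

## Task

Four chuck jaws are lying loose on the bench among some round parts. Put each one back into the tray that holds the jaws of its own shape, so that every set of three is complete: set it down (do not drop it) flat on the tray floor, screw holes up, parallel alongside its mates and not on top of them. Leave the round parts that lie among the jaws where they are.

Things in the scene. Friction and masses are not known exactly. Their poses are not given: they have to be found in the camera images.
- pointed_a_mid (a point): One of two identical loose pointed jaws. 84 x 28 mm, 34 high, the front 30 mm tapers to a 6 mm nose, two holes. Point: grip point on the centre line, 17 mm above the underside, 38 from the back end (4 behind mid-length); grip across the 28 mm. Axes: x to the nose, y across, z up. Loose steel, 0.5 kg, flat on the bench, screw holes up.
- pointed_b_mid (a point): The other of the two loose pointed jaws. 84 x 28 mm, 34 high, the front 30 mm tapers to a 6 mm nose, two holes. Point: grip point on the centre line, 17 mm above the underside, 38 from the back end (4 behind mid-length); grip across the 28 mm. Axes: x to the nose, y across, z up. Loose steel, 0.5 kg, flat on the bench, screw holes up.
- stepped_jaw_mid (a point): Loose stepped jaw, 76 x 34 mm: back 40 mm is 42 high, front 36 mm is 24 high, a hole in each level. Point: grip point on the centre line in the high part, 21 mm above the underside, 28 from the back end (10 behind mid-length); grip across the 34 mm. Axes: x to the nose, y across, z up. Loose steel, 0.6 kg, flat on the bench, screw holes up.
- wide_jaw_mid (a point): Loose wide-nosed (T-shaped) jaw, 70 mm long, 34 high: tail 46 long x 26 wide, head 24 long x 44 wide with a hollow arc in front. Point: grip point on the centre line in the tail, 17 mm above the underside, 31 from the back end (4 behind mid-length); grip across the 26 mm. Axes: x to the nose, y across, z up. Loose steel, 0.5 kg, flat on the bench, screw holes up.
- pointed_tray: Tray holding one pointed jaw (at y = -69 mm). Floor free from y = -55 to +84 mm: room for two more, centred at y = -13 and y = +42 mm, x = 0. Green steel tray 110 (x) x 174 (y) x 22 mm high, walls and floor 3 mm, fixed; its jaws too, lengthwise along x, noses to +x. Origin: centre of underside; x away from the robot within 7 degrees.
- stepped_tray: Tray holding two stepped jaws (at y = +66 and +31 mm). Floor free from y = -84 to +14 mm: room for one more, centred at y = -35 mm, x = 0. Green steel tray 110 (x) x 174 (y) x 22 mm high, walls and floor 3 mm, fixed; its jaws too, lengthwise along x, noses to +x. Origin: centre of underside; x away from the robot within 7 degrees.
- wide_tray: Tray holding two wide-nosed jaws (at y = -61 and -16 mm). Floor free from y = +6 to +84 mm: room for one more, centred at y = +45 mm, x = 0. Green steel tray 110 (x) x 174 (y) x 22 mm high, walls and floor 3 mm, fixed; its jaws too, lengthwise along x, noses to +x. Origin: centre of underside; x away from the robot within 7 degrees.
- cover: Round part to be left alone: flanged steel cover, flange 64 mm across on a 42 mm spigot, 22 mm high, small holes round the flange; lies on the bench among the jaws. Origin: centre of its underside.
- race: Round part to be left alone: steel ring, 60 mm outside, 46 mm inside, 16 mm high, flat on the bench among the jaws. Origin: centre of its underside.
- slug: Round part to be left alone: dark steel cylinder, 38 mm across, 32 mm high, upright on the bench among the jaws. Origin: centre of its underside.
There are look-alikes about, which are no part of the job. Leave any blue or red look-alike of the part that bears stepped_jaw_mid alone.

How it is judged:
At the end, for the whole second after the job is handed in: Each loose jaw is released and at rest in the free part of the tray with jaws of its own shape: flat on the tray floor (height within 4 mm, tilt under 6 degrees), its length within 17 degrees of its mates' (either way round) and within 25 mm of the middle of the tray lengthwise (x of pointed_a_mid in the frame of pointed_tray between -0.029 and 0.021 m and y of pointed_a_mid in the frame of pointed_tray between -0.048 and 0.08 m and z of pointed_a_mid in the frame of pointed_tray between 0.016 and 0.024 m and angle between each of pointed_a_mid, pointed_b_mid, stepped_jaw_mid, wide_jaw_mid's own z axis and vertical below 0.1 rad and angle between the x axis of each of pointed_a_mid, pointed_b_mid and the x axis of pointed_tray, either way round below 0.3 rad and linear speed of each of pointed_a, pointed_b, stepped_jaw, wide_jaw below 0.02 m/s and x of pointed_b_mid in the frame of pointed_tray between -0.029 and 0.021 m and y of pointed_b_mid in the frame of pointed_tray between -0.048 and 0.08 m and z of pointed_b_mid in the frame of pointed_tray between 0.016 and 0.024 m and x of stepped_jaw_mid in the frame of stepped_tray between -0.035 and 0.015 m and y of stepped_jaw_mid in the frame of stepped_tray between -0.08 and 0.004 m and z of stepped_jaw_mid in the frame of stepped_tray between 0.02 and 0.028 m and angle between the x axis of stepped_jaw_mid and the x axis of stepped_tray, either way round below 0.3 rad and x of wide_jaw_mid in the frame of wide_tray between -0.029 and 0.021 m and y of wide_jaw_mid in the frame of wide_tray between 0.018 and 0.08 m and z of wide_jaw_mid in the frame of wide_tray between 0.016 and 0.024 m and angle between the x axis of wide_jaw_mid and the x axis of wide_tray, either way round below 0.3 rad); the robot touches nothing.
It fails at once if a round part (cover, ring or cylinder) is pushed more than 20 mm from its place (distance of any of cover, race, slug from where it was at the start of the episode above 0.02 m).
It fails at once if a jaw is dropped from more than about 25 mm (falls out of the fingers' hold faster than 0.7 m/s) ((contact force between the fingers and pointed_a below 0.5 N and linear speed of pointed_a above 0.7 m/s) or (contact force between the fingers and pointed_b below 0.5 N and linear speed of pointed_b above 0.7 m/s) or (contact force between the fingers and stepped_jaw below 0.5 N and linear speed of stepped_jaw above 0.7 m/s) or (contact force between the fingers and wide_jaw below 0.5 N and linear speed of wide_jaw above 0.7 m/s)).
It also fails if it takes over 120 s, if anything falls off the work surface, if the arm or the gripper's body presses on something with over 40 N, if the wrist force passes 120 N, or if a joint passes its speed limit or range.

## Robot

A 6-joint arm with a two-finger parallel gripper is mounted at the origin on the work surface. World frame = base frame: x ahead of the robot, y to its left, z up, the work surface at z = 0. Lengths are in m, angles in rad, forces in N, time in s.
With the tool pointing down it reaches from about 0.35 to 0.775 m from the base axis. Payload 7.3 kg.
Tool frame: the origin (TCP) lies on the centre line of the jaws, within the pads' length; the fingertips stand 17 mm ahead of it and the grasp point (between the pads) lies 2 mm behind it; z points along the fingers, y is the line along which they close (so a half turn about z gives the same grasp; the last joint's range is limited). The gripper opens to 92 mm and grips with 3 to 60 N. Pads are 19 mm wide; open, the fingers measure 130 mm over their backs; the gripper's body (75 mm by 190 mm) begins 47 mm behind the grasp point.
Start: joints at [-1.438, 0.342, 1.524, -0, 1.275, -0.146], TCP at [0.145, -0.505, 0.221] pointing down, gripper open.
Joint ranges: [-2.53, 2.53], [-0.77, 2.02], [0.04, 2.7], [-1, 4.14], [0.28, 2.66], [-3.11, 3.11]. Speed limits (rad/s): [2.57, 2.57, 3.14, 3.14, 3.14, 3.14].

## Interface

Orientations are given as a unit quaternion [w, x, y, z].
In Python, from station import robot gives the robot as it stands. The module is installed in compiled form; this text tells all that it offers.
- The arm moves only by the shell command python3 -m crank 'ROWS' [FORCE]. ROWS is JSON, a list of rows, each a list of 3 entries, a list of its own where there are three numbers: the shift along the world's x, y, z each as a share of 0.8 m, from -1 to 1, then the turn, a rotation vector about the world's x, y, z each as a share of 90 degrees, from -1 to 1, then the opening, from 0 (shut) to 1 (fully open). A call has exactly 10 rows; each row is the pose to reach, as a shift and turn from the pose commanded when the call began; what a row does not reach only later rows make up. A row lasts 1/8 s, in which the tool goes at most 62.5 mm and 10.7 degrees, less where a joint would pass 70% of its speed; a pose out of reach is approached as far as the arm can. A call with a number of a shift or a turn outside -1 to 1 is refused whole. A call with a gripper value outside its range is refused whole. The fingers move at their own pace and stop on an object; FORCE is the grip in N (left out, the last holds). Time passes only in rows, so rows that repeat a pose let the fingers close, or fill a call up. It gives the time, the measured TCP pose, the force, the opening and the grip force at its end, in the units of the state.
- robot.observe(): the state, without advancing time (a new reading comes with each control period).
- robot.read_camera(name): name is "scene" or "top"; returns a dict with "color" (384x512x3 uint8, blue, green, red), "depth" (384x512 float32, m along the optical axis (not along the pixel's ray), 0 where there is no reading), "camera_matrix" (3x3 intrinsics, pixels), "k1" (the pictures are not rectified: a ray, as slopes to the right and down, at radius r is drawn at 1 + k1 r^2 times it, then the intrinsics apply), "xyz" and "rotation" of the camera in the world. Camera axes: x right, y down, z forward; pixel columns grow to the right and rows downward; lengths in m; the calibration is good to about 2 mm. A picture is of the moment at which its call begins.
- robot.finish_job(): hands the job in; it is judged then, once.
The state is a dict: "clock": time; "joint_positions": joint angles; "joint_velocities": joint speeds; "tau": joint torques, N m; "ee_pos": TCP position; "tool_rot": TCP orientation; "ft_force": force on the tool from outside, world axes, zero at the start; "wrist_torque": the same for the moment, N m; "grip_width": finger opening in m; "grasp_force": force on a finger pad.
Only numpy, scipy, OpenCV 4.12 (cv2) and the standard library are available. Lean on these libraries where they do the work, as an engineer would, in place of code of your own. Each camera call takes 0.05 s, during which the arm holds its last target. There are 200 camera calls.

## Working session

There is one attempt and no reset: what is moved stays moved. The work goes in short steps, Python scripts to look and compute and a shell command to move; the robot and the scene stay as the last step left them, time stands still between calls to the robot, and variables do not carry over. Pictures are saved under pics/ and viewed, at most 14 in all, crops included, and the job is handed in when it is done.

```bash
mkdir -p pics
cat > h.py <<'E'
import numpy as np,cv2
from station import robot
def snap(n,f=None):
    c=robot.read_camera(n)
    if f: cv2.imwrite('pics/'+f,c['color'])
    return c
def cloud(c):
    K=np.array(c['camera_matrix']);h,w=c['depth'].shape
    u,v=np.meshgrid(np.arange(w),np.arange(h))
    p=cv2.undistortPoints(np.stack([u,v],-1).reshape(-1,1,2).astype(np.float64),K,np.array([c['k1'],0,0,0,0.])).reshape(h,w,2)
    d=c['depth'].astype(float)
    P=np.dstack([p[...,0]*d,p[...,1]*d,d])
    W=P@np.array(c['rotation']).T+np.array(c['xyz']); W[d==0]=np.nan
    return W
E
python3 - <<'E'
from h import *
for n in('top','scene'):
    c=snap(n,n+'0.png');print(n,c['xyz'],np.round(c['rotation'],3).tolist(),c['k1'],c['camera_matrix'])
    np.savez(n+'0.npz',W=cloud(c),color=c['color'])
o=robot.observe();print(o)
E
```

```text
top [0.41275079 0.01965178 1.11507464] [-0.02, 0.713, -0.7, 0.033] -0.00962865176347275 [[432.82136802   0.         252.04192674]
 [  0.         432.82136802 190.02896581]
 [  0.           0.           1.        ]]Traceback (most recent call last):
  File "<stdin>", line 4, in <module>
  File "h.py", line 13, in cloud
    W=P@np.array(c['rotation']).T+np.array(c['xyz']); W[d==0]=np.nan
      ~^~~~~~~~~~~~~~~~~~~~~~~~~~
ValueError: matmul: Input operand 1 has a mismatch in its core dimension 0, with gufunc signature (n?,k),(k,m?)->(n?,m?) (size 4 is different from 3)
```

```bash
sed -i "s/W=P@np.array(c\['rotation'\]).T/W=P@R.from_quat(c['rotation'],scalar_first=True).as_matrix().T/; 1a from scipy.spatial.transform import Rotation as R" h.py
python3 - <<'E'
from h import *
for n in('top','scene'):
    c=snap(n,n+'0.png');W=cloud(c)
    np.savez(n+'0.npz',W=W,color=c['color'])
    print(n,c['xyz'],np.nanmedian(W[...,2]),np.nanmin(W[...,:2],(0,1)),np.nanmax(W[...,:2],(0,1)))
    cv2.imwrite('pics/%s0b.png'%n,cv2.resize(c['color'],(800,600),interpolation=cv2.INTER_CUBIC))
print({k:np.round(v,3).tolist() for k,v in robot.observe().items()})
E
```

```text
top [0.41275079 0.01965178 1.11507464] 0.001384747671593356 [ 0.00216309 -1.17841127] [1.44397977 1.12584415]
scene [0.8709497  0.59006795 0.70343674] 0.001719760426581729 [-1.57653788 -1.77540716] [1.32837837 0.60832069]
{'clock': 0.15, 'joint_positions': [-1.438, 0.343, 1.525, -0.0, 1.275, -0.146], 'joint_velocities': [-0.002, -0.001, -0.004, -0.0, -0.001, -0.001], 'tau': [0.002, -43.147, -24.435, 0.072, 0.054, -0.0], 'ee_pos': [0.144, -0.504, 0.22], 'tool_rot': [-0.001, 0.99, 0.139, -0.0], 'ft_force': [-0.169, 0.275, -0.564], 'wrist_torque': [-0.058, 0.033, 0.029], 'grasp_force': 0.0, 'grip_width': 0.092}
```

View pics/top0b.png

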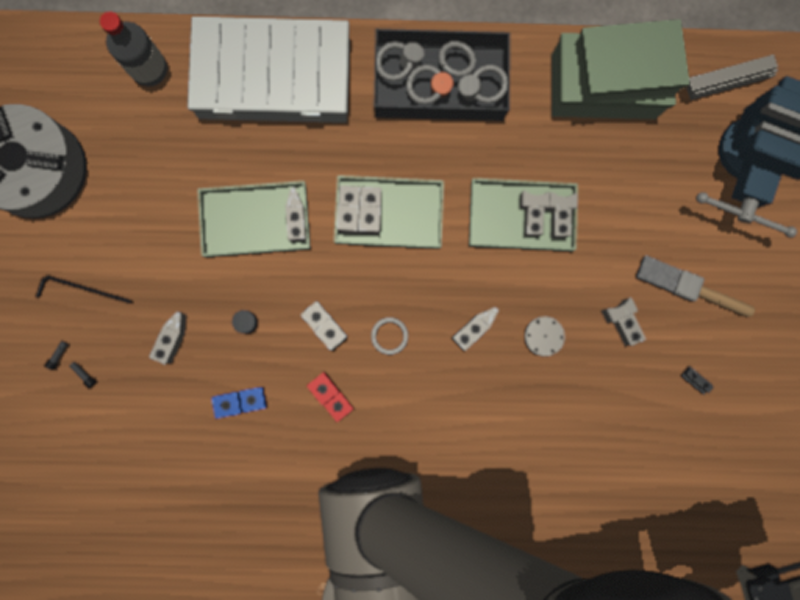

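View pics/scene0b.png

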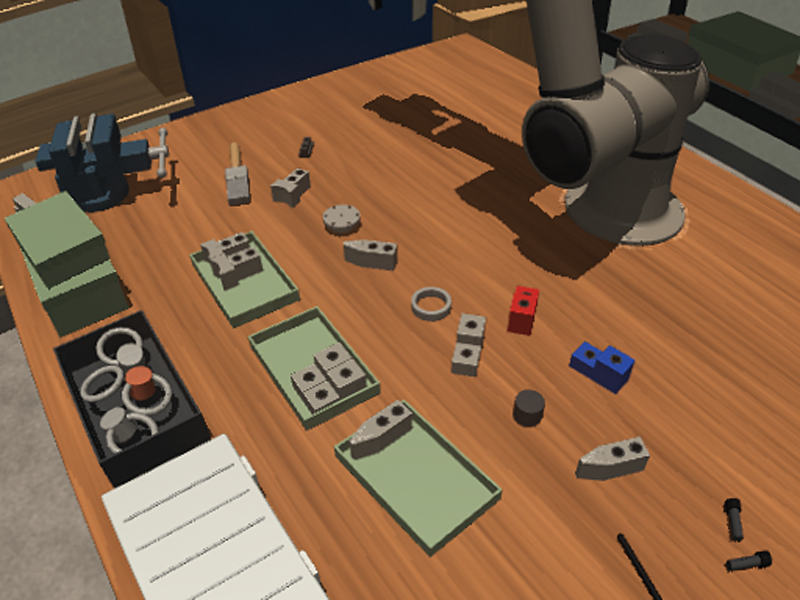

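The top view shows the jaws at (168,338) pointed, (323,326) stepped, (476,328) pointed and (627,322) wide. The trays are at (255,218), (389,212) and (524,215), with the round parts between the jaws. Next I measure them by height.

```bash
cat > m.py <<'E'
from h import *
d=np.load('top0.npz');W=d['W'];s=512/800
def comp(m,px):
    n,l=cv2.connectedComponents(m.astype(np.uint8),connectivity=4)
    x,y=int(px[0]*s),int(px[1]*s)
    w=l[y-3:y+4,x-3:x+4];w=w[w>0]
    return l==np.bincount(w).argmax()
for n,px in dict(pb=(168,338),st=(323,326),pa=(476,328),wd=(627,322),slug=(244,321),race=(389,320),cover=(545,336)).items():
    m=comp(W[...,2]>0.009,px);P=W[m]
    zt=np.percentile(P[:,2],90)
    T=P[P[:,2]>(0.018 if n!='race' and n!='cover' else .01)]
    # uniform top-surface points: grid-equal
    xy=T[:,:2].astype(np.float32)
    r=cv2.minAreaRect(xy*1000);b=cv2.boxPoints(r)
    e=b[1]-b[0];f=b[2]-b[1];L=e if np.hypot(*e)>np.hypot(*f) else f
    L=L/np.hypot(*L); c=np.array(r[0])/1000
    t=(xy-c)@L; q=(xy-c)@np.array([-L[1],L[0]])
    prof=[(round(float(a),3),round(float(np.ptp(q[(t>a-.005)&(t<a+.005)])),3),round(float(np.median(T[(t>a-.005)&(t<a+.005),2])),3)) for a in np.arange(-.035,.04,.01) if ((t>a-.005)&(t<a+.005)).sum()>2]
    print(n,'c',np.round(c,4),'size',np.round(r[1],1),'dir',np.round(L,3),'ang',round(float(np.degrees(np.arctan2(L[1],L[0]))),1),'ztop',zt.round(4));print('  ',prof)
hsv=cv2.cvtColor(d['color'],cv2.COLOR_BGR2HSV)
for n,px in dict(ptray=(235,225),stray=(415,215),wtray=(495,215)).items():
    x,y=int(px[0]*s),int(px[1]*s);m=np.zeros(W.shape[:2],bool);m[y-38:y+38,x-75:x+75]=1
    m&=(W[...,2]>.0135)&(W[...,2]<.06); m=comp_m=m
    k,l,st,_=cv2.connectedComponentsWithStats(m.astype(np.uint8),connectivity=8)
    best=min(range(1,k),key=lambda i:abs(st[i,0]+st[i,2]/2-x)+ (1e3 if st[i,2]<50 else 0))
    P=W[l==best];r=cv2.minAreaRect((P[:,:2]*1000).astype(np.float32))
    fl=W[y-3:y+4,x-3:x+4,2]
    print(n,'c',np.round(r[0],1),np.round(r[1],1),round(r[2],1),'floor',np.median(fl).round(4))
E
python3 m.py
```

```text
pb c [0.424  0.3585] size [29.4 81. ] dir [ 0.914 -0.406] ang -24.0 ztop 0.0371
   [(-0.035, 0.028, 0.035), (-0.025, 0.028, 0.035), (-0.015, 0.028, 0.035), (-0.005, 0.029, 0.034), (0.005, 0.027, 0.034), (0.015, 0.026, 0.035), (0.025, 0.019, 0.034), (0.035, 0.012, 0.034)]
st c [0.4455 0.1125] size [75.8 34.1] dir [0.736 0.677] ang 42.6 ztop 0.0442
   [(-0.035, 0.033, 0.042), (-0.025, 0.033, 0.042), (-0.015, 0.033, 0.042), (-0.005, 0.033, 0.043), (0.005, 0.032, 0.026), (0.015, 0.034, 0.024), (0.025, 0.034, 0.025), (0.035, 0.032, 0.024)]
pa c [ 0.4482 -0.1344] size [28.  82.9] dir [ 0.688 -0.725] ang -46.5 ztop 0.0368
   [(-0.035, 0.028, 0.035), (-0.025, 0.027, 0.034), (-0.015, 0.026, 0.034), (-0.005, 0.027, 0.034), (0.005, 0.028, 0.034), (0.015, 0.028, 0.034), (0.025, 0.02, 0.034), (0.035, 0.012, 0.034)]
wd c [ 0.4599 -0.3756] size [67.4 45.6] dir [0.893 0.451] ang 26.8 ztop 0.0367
   [(-0.035, 0.027, 0.033), (-0.025, 0.027, 0.035), (-0.015, 0.027, 0.033), (-0.005, 0.027, 0.035), (0.005, 0.035, 0.034), (0.015, 0.045, 0.034), (0.025, 0.046, 0.034), (0.035, 0.044, 0.031)]
slug c [0.449  0.2395] size [35.2 35.9] dir [ 0.033 -0.999] ang -88.1 ztop 0.0346
   [(-0.015, 0.027, 0.032), (-0.005, 0.035, 0.033), (0.005, 0.035, 0.033), (0.015, 0.027, 0.031)]
race c [0.4313 0.0058] size [55.8 58.5] dir [ 0.022 -1.   ] ang -88.7 ztop 0.0189
   [(-0.025, 0.04, 0.017), (-0.015, 0.051, 0.016), (-0.005, 0.056, 0.016), (0.005, 0.056, 0.016), (0.015, 0.051, 0.016), (0.025, 0.038, 0.016)]
cover c [ 0.4358 -0.2444] size [60.8 61. ] dir [ 0.018 -1.   ] ang -89.0 ztop 0.0247
   [(-0.025, 0.043, 0.022), (-0.015, 0.058, 0.022), (-0.005, 0.061, 0.022), (0.005, 0.061, 0.023), (0.015, 0.056, 0.022), (0.025, 0.043, 0.022)]
ptray c [618.3 232. ] [111. 175.] 5.6 floor nan
stray c [634.7  10.9] [174.3 111.8] 88.7 floor 0.0029
wtray c [ 635.1 -210.1] [173.2 111.3] 88.4 floor 0.0028
```

```bash
python3 -m crank '[[[0.389,0.16,-0.125],[0,0,0.12],0.6],[[0.389,0.16,-0.125],[0,0,0.12],0.6],[[0.389,0.16,-0.125],[0,0,0.12],0.6],[[0.389,0.16,-0.125],[0,0,0.12],0.6],[[0.389,0.16,-0.125],[0,0,0.12],0.6],[[0.389,0.16,-0.125],[0,0,0.12],0.6],[[0.389,0.16,-0.125],[0,0,0.12],0.6],[[0.389,0.16,-0.125],[0,0,0.12],0.6],[[0.389,0.16,-0.125],[0,0,0.12],0.6],[[0.389,0.16,-0.125],[0,0,0.12],0.6]]' 30
python3 - <<'E'
from h import *
c=snap('scene');cv2.imwrite('pics/s1.png',cv2.resize(c['color'][40:200,100:320],(800,582)))
E
```

```text
clock: 1.4
ee_pos: [0.4549, -0.3775, 0.1216]
tool_rot: [0.0, 0.973, 0.231, 0.0]
ft_force: [0.2, 0.2, 0.4]
grip_width: 0.055
grasp_force: 0.0
```

View pics/s1.png

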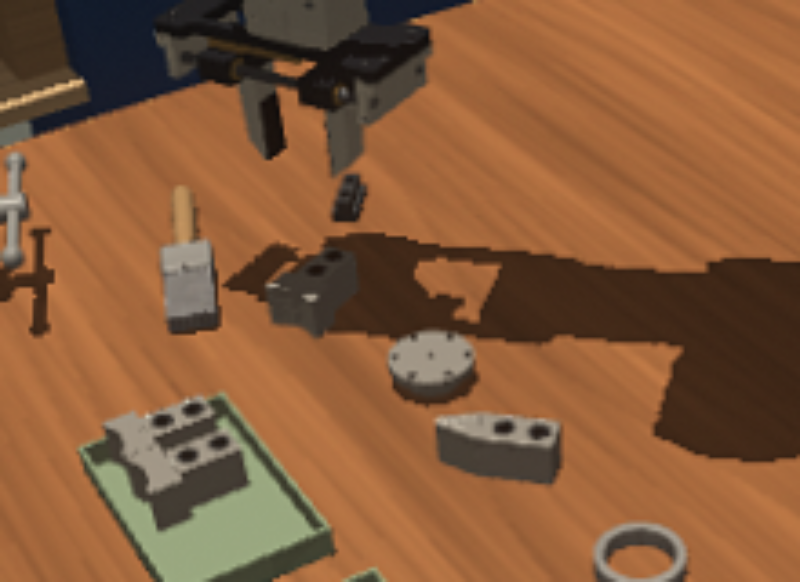

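The gripper at crop pixel (300,130) hangs above the wide jaw at (310,290) with its fingers across the tail. Now I descend and grip.

```bash
python3 -m crank '[[[0.001,0,-0.06],[0,0,0],0.6],[[0.001,0,-0.1],[0,0,0],0.6],[[0.001,0,-0.124],[0,0,0],0.6],[[0.001,0,-0.124],[0,0,0],0.6],[[0.001,0,-0.124],[0,0,0],0.6],[[0.001,0,-0.124],[0,0,0],0.2],[[0.001,0,-0.124],[0,0,0],0.2],[[0.001,0,-0.124],[0,0,0],0.2],[[0.001,0,-0.124],[0,0,0],0.2],[[0.001,0,-0.124],[0,0,0],0.2]]' 40
```

```text
clock: 2.7
ee_pos: [0.4573, -0.3779, 0.0226]
tool_rot: [0.002, 0.973, 0.231, 0.001]
ft_force: [2.1, -5.7, 3.6]
grip_width: 0.025
grasp_force: 40.0
```

```bash
python3 -m crank '[[[0,0,0.06],[0,0,0],0.2],[[0,0,0.11],[0,0,0],0.2],[[0.05,0.06,0.11],[0,0,-0.08],0.2],[[0.1,0.12,0.11],[0,0,-0.16],0.2],[[0.15,0.18,0.11],[0,0,-0.24],0.2],[[0.19,0.23,0.11],[0,0,-0.314],0.2],[[0.22,0.266,0.11],[0,0,-0.314],0.2],[[0.22,0.266,0.11],[0,0,-0.314],0.2],[[0.22,0.266,0.11],[0,0,-0.314],0.2],[[0.22,0.266,0.11],[0,0,-0.314],0.2]]'
python3 - <<'E'
from h import *
c=snap('scene');cv2.imwrite('pics/s2.png',cv2.resize(c['color'][60:240,70:310],(800,600)))
E
```

```text
clock: 3.95
ee_pos: [0.6313, -0.1647, 0.1092]
tool_rot: [-0.0, 1.0, -0.014, -0.001]
ft_force: [-0.2, 0.5, -5.3]
grip_width: 0.0254
grasp_force: 40.0
```

View pics/s2.png

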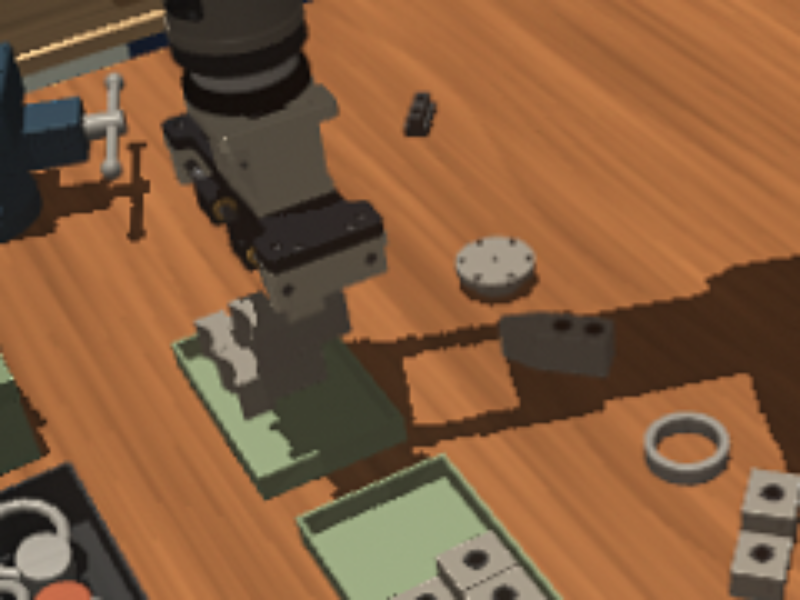

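The wide jaw (240,340) is held over its tray's free half, parallel to its mates. Lowering and releasing.

```bash
python3 -m crank '[[[0,0,-0.05],[0,0,0],0.2],[[0,0,-0.08],[0,0,0],0.2],[[0,0,-0.095],[0,0,0],0.2],[[0,0,-0.1],[0,0,0],0.2],[[0,0,-0.104],[0,0,0],0.2],[[0,0,-0.104],[0,0,0],0.2],[[0,0,-0.104],[0,0,0],0.2],[[0,0,-0.104],[0,0,0],0.37],[[0,0,-0.104],[0,0,0],0.37],[[0,0,-0.104],[0,0,0],0.37]]'
```

```text
clock: 5.25
ee_pos: [0.6329, -0.1641, 0.0273]
tool_rot: [0.0, 1.0, -0.013, 0.001]
ft_force: [0.0, 0.6, -0.0]
grip_width: 0.0338
grasp_force: 0.0
```

```bash
python3 -m crank '[[[0,0,0.06],[0,0,0],0.37],[[0,0,0.112],[0,0,0],0.37],[[-0.05,0.01,0.112],[0,0,-0.1],0.6],[[-0.11,0.02,0.112],[0,0,-0.2],0.6],[[-0.17,0.03,0.112],[0,0,-0.3],0.6],[[-0.234,0.041,0.112],[0,0,-0.4],0.6],[[-0.234,0.041,0.112],[0,0,-0.5],0.6],[[-0.234,0.041,0.112],[0,0,-0.5],0.6],[[-0.234,0.041,0.112],[0,0,-0.5],0.6],[[-0.234,0.041,0.112],[0,0,-0.5],0.6]]'
python3 - <<'E'
from h import *
c=snap('scene');cv2.imwrite('pics/s3.png',cv2.resize(c['color'][70:250,110:350],(800,600)))
E
```

```text
clock: 6.5
ee_pos: [0.4458, -0.1312, 0.1162]
tool_rot: [0.0, 0.919, -0.394, 0.0]
ft_force: [-0.7, 0.3, 0.0]
grip_width: 0.0551
grasp_force: 0.0
```

View pics/s3.png

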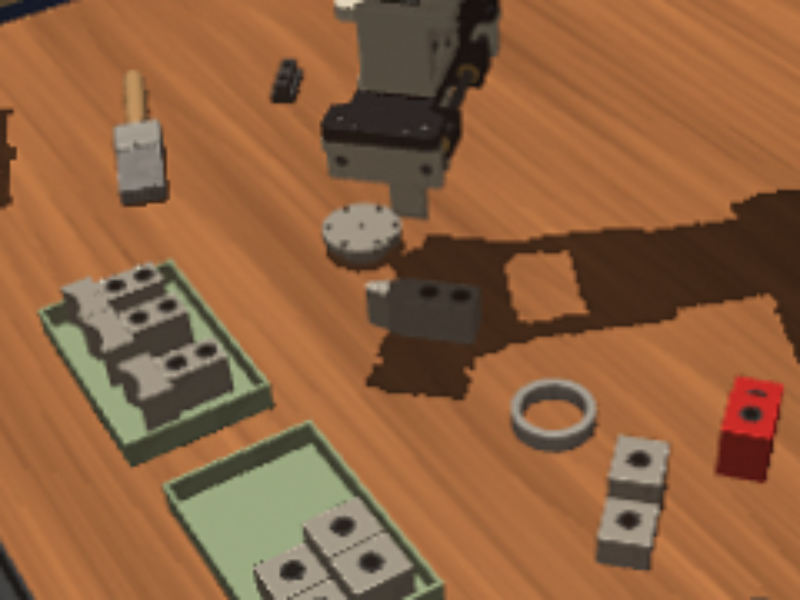

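The wide jaw (170,370) sits flat in its tray beside its mates, and the gripper is above the pointed jaw (425,305). Gripping it.

```bash
python3 -m crank '[[[0,0,-0.06],[0,0,0],0.6],[[0,0,-0.1],[0,0,0],0.6],[[0,0,-0.118],[0,0,0],0.6],[[0,0,-0.118],[0,0,0],0.6],[[0,0,-0.118],[0,0,0],0.6],[[0,0,-0.118],[0,0,0],0.2],[[0,0,-0.118],[0,0,0],0.2],[[0,0,-0.118],[0,0,0],0.2],[[0,0,-0.118],[0,0,0],0.2],[[0,0,-0.118],[0,0,0],0.2]]' 40
```

```text
clock: 7.8
ee_pos: [0.4458, -0.1311, 0.0222]
tool_rot: [-0.0, 0.919, -0.395, 0.001]
ft_force: [2.4, 1.9, 4.8]
grip_width: 0.0269
grasp_force: 40.0
```

```bash
python3 -m crank '[[[0,0,0.06],[0,0,0],0.2],[[0,0,0.11],[0,0,0],0.2],[[0.03,0.06,0.11],[0,0,0.1],0.2],[[0.06,0.12,0.11],[0,0,0.2],0.2],[[0.09,0.185,0.11],[0,0,0.3],0.2],[[0.12,0.25,0.11],[0,0,0.4],0.2],[[0.15,0.31,0.11],[0,0,0.5],0.2],[[0.18,0.37,0.11],[0,0,0.579],0.2],[[0.212,0.437,0.11],[0,0,0.579],0.2],[[0.212,0.437,0.11],[0,0,0.579],0.2]]'
python3 - <<'E'
from h import *
c=snap('scene');cv2.imwrite('pics/s4.png',cv2.resize(c['color'][180:384,150:422],(800,600)))
print(robot.observe()['ee_pos'])
E
```

```text
clock: 9.05
ee_pos: [0.6147, 0.2222, 0.1076]
tool_rot: [-0.0, 0.999, 0.051, -0.001]
ft_force: [-0.4, -0.8, -5.1]
grip_width: 0.027
grasp_force: 39.9
[0.61384346 0.21987846 0.10752816]
```

View pics/s4.png

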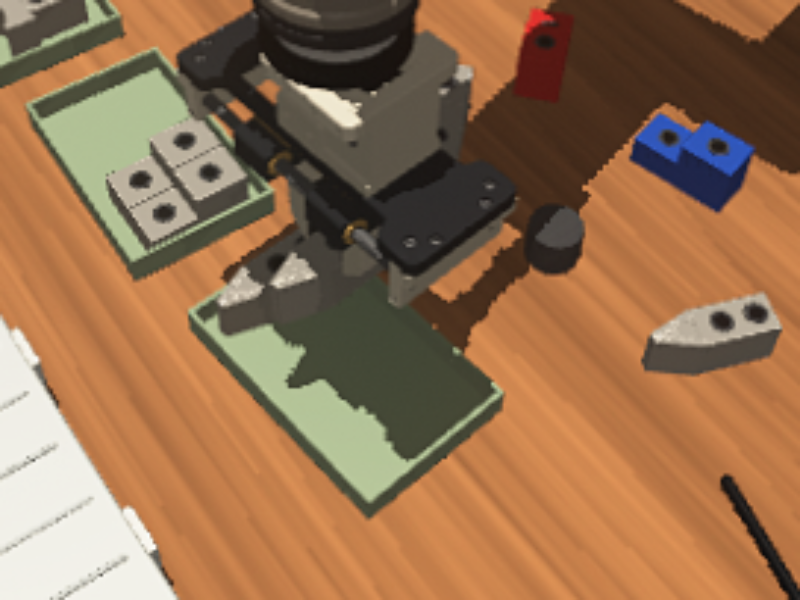

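The pointed jaw (295,290) is held over the tray, parallel to its fixed mate (240,290). Lowering and releasing.

```bash
python3 -m crank '[[[0,0,-0.05],[0,0,0],0.2],[[0,0,-0.08],[0,0,0],0.2],[[0,0,-0.095],[0,0,0],0.2],[[0,0,-0.1],[0,0,0],0.2],[[0,0,-0.105],[0,0,0],0.2],[[0,0,-0.105],[0,0,0],0.2],[[0,0,-0.105],[0,0,0],0.2],[[0,0,-0.105],[0,0,0],0.38],[[0,0,-0.105],[0,0,0],0.38],[[0,0,-0.105],[0,0,0],0.38]]'
```

```text
clock: 10.35
ee_pos: [0.6153, 0.2185, 0.0265]
tool_rot: [-0.0, 0.999, 0.049, 0.001]
ft_force: [-0.5, 0.5, -0.9]
grip_width: 0.0347
grasp_force: 0.0
```

```bash
python3 -m crank '[[[0,0,0.06],[0,0,0],0.38],[[0,0,0.112],[0,0,0],0.38],[[-0.05,0.035,0.112],[0,0,-0.08],0.6],[[-0.1,0.07,0.112],[0,0,-0.16],0.6],[[-0.15,0.11,0.112],[0,0,-0.24],0.6],[[-0.2,0.145,0.112],[0,0,-0.329],0.6],[[-0.244,0.177,0.112],[0,0,-0.329],0.6],[[-0.244,0.177,0.112],[0,0,-0.329],0.6],[[-0.244,0.177,0.112],[0,0,-0.329],0.6],[[-0.244,0.177,0.112],[0,0,-0.329],0.6]]'
python3 - <<'E'
from h import *
c=snap('scene');cv2.imwrite('pics/s5.png',cv2.resize(c['color'][180:384,200:472],(800,600)))
E
```

```text
clock: 11.6
ee_pos: [0.4208, 0.3595, 0.1155]
tool_rot: [-0.0, 0.978, -0.208, 0.0]
ft_force: [0.2, 0.9, 0.5]
grip_width: 0.0558
grasp_force: 0.0
```

View pics/s5.png

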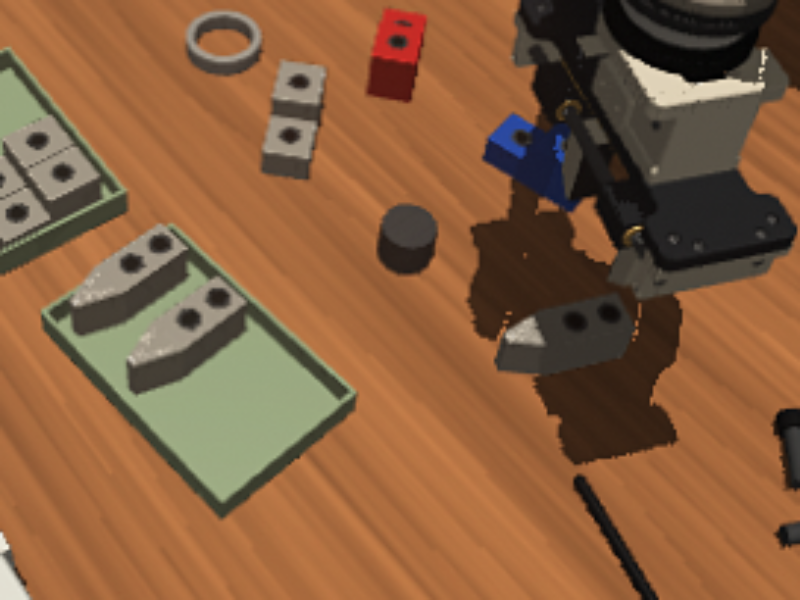

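The first pointed jaw (190,335) lies flat and parallel in its tray, and the gripper is above the second one at (570,335). Gripping it.

```bash
python3 -m crank '[[[0,0.001,-0.06],[0,0,0],0.6],[[0,0.001,-0.1],[0,0,0],0.6],[[0,0.001,-0.117],[0,0,0],0.6],[[0,0.001,-0.117],[0,0,0],0.6],[[0,0.001,-0.117],[0,0,0],0.6],[[0,0.001,-0.117],[0,0,0],0.2],[[0,0.001,-0.117],[0,0,0],0.2],[[0,0.001,-0.117],[0,0,0],0.2],[[0,0.001,-0.117],[0,0,0],0.2],[[0,0.001,-0.117],[0,0,0],0.2]]' 40
```

```text
clock: 12.9
ee_pos: [0.4198, 0.3609, 0.0222]
tool_rot: [-0.0, 0.978, -0.208, 0.0]
ft_force: [-1.6, -1.6, 5.2]
grip_width: 0.0273
grasp_force: 39.8
```

```bash
python3 -m crank '[[[0,0,0.06],[0,0,0],0.2],[[0,0,0.11],[0,0,0],0.2],[[0.05,-0.02,0.11],[0,0,0.08],0.2],[[0.1,-0.045,0.11],[0,0,0.16],0.2],[[0.15,-0.07,0.11],[0,0,0.24],0.2],[[0.2,-0.09,0.11],[0,0,0.329],0.2],[[0.237,-0.109,0.11],[0,0,0.329],0.2],[[0.237,-0.109,0.11],[0,0,0.329],0.2],[[0.237,-0.109,0.11],[0,0,0.329],0.2],[[0.237,-0.109,0.11],[0,0,0.329],0.2]]'
python3 - <<'E'
from h import *
c=snap('scene');cv2.imwrite('pics/s6.png',cv2.resize(c['color'][180:384,180:452],(800,600)))
E
```

```text
clock: 14.15
ee_pos: [0.6082, 0.2742, 0.1094]
tool_rot: [0.0, 0.999, 0.05, -0.001]
ft_force: [0.7, 0.4, -4.5]
grip_width: 0.0273
grasp_force: 39.8
```

View pics/s6.png

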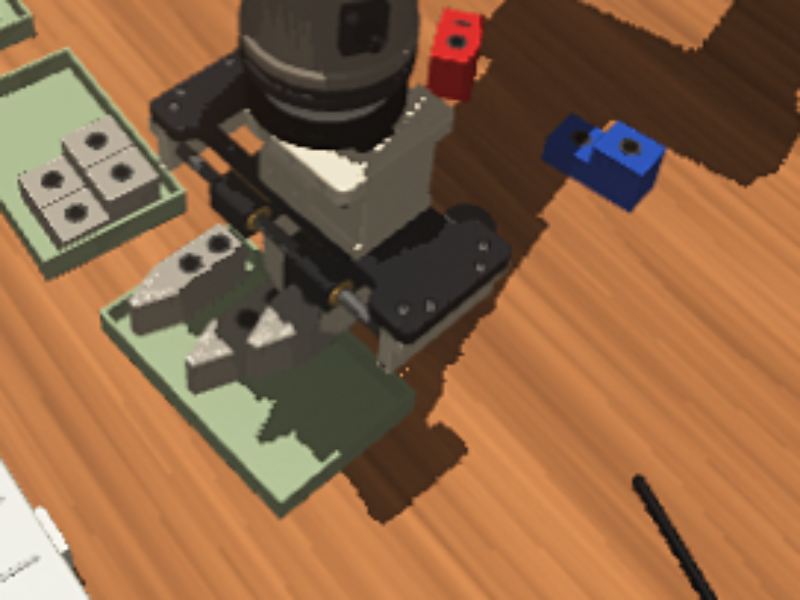

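The second pointed jaw (275,340) hangs over the free slot, parallel and clear of the placed one (215,345). Lowering and releasing.

```bash
python3 -m crank '[[[0,0,-0.05],[0,0,0],0.2],[[0,0,-0.08],[0,0,0],0.2],[[0,0,-0.095],[0,0,0],0.2],[[0,0,-0.1],[0,0,0],0.2],[[0,0,-0.105],[0,0,0],0.2],[[0,0,-0.105],[0,0,0],0.2],[[0,0,-0.105],[0,0,0],0.2],[[0,0,-0.105],[0,0,0],0.38],[[0,0,-0.105],[0,0,0],0.38],[[0,0,-0.105],[0,0,0],0.38]]'
```

```text
clock: 15.45
ee_pos: [0.6097, 0.2738, 0.0265]
tool_rot: [-0.0, 0.999, 0.049, 0.001]
ft_force: [-0.2, -0.1, -0.0]
grip_width: 0.0343
grasp_force: 0.0
```

```bash
python3 -m crank '[[[0,0,0.06],[0,0,0],0.38],[[0,0,0.112],[0,0,0],0.38],[[-0.045,-0.045,0.112],[0,0,0.1],0.65],[[-0.09,-0.09,0.112],[0,0,0.2],0.65],[[-0.13,-0.13,0.112],[0,0,0.3],0.65],[[-0.18,-0.175,0.112],[0,0,0.411],0.65],[[-0.214,-0.21,0.112],[0,0,0.411],0.65],[[-0.214,-0.21,0.112],[0,0,0.411],0.65],[[-0.214,-0.21,0.112],[0,0,0.411],0.65],[[-0.214,-0.21,0.112],[0,0,0.411],0.65]]'
python3 - <<'E'
from h import *
c=snap('scene');cv2.imwrite('pics/s7.png',cv2.resize(c['color'][150:354,180:452],(800,600)))
E
```

```text
clock: 16.7
ee_pos: [0.4391, 0.1063, 0.1156]
tool_rot: [0.0, 0.932, 0.364, 0.001]
ft_force: [0.3, -0.0, -0.0]
grip_width: 0.0596
grasp_force: 0.0
```

View pics/s7.png

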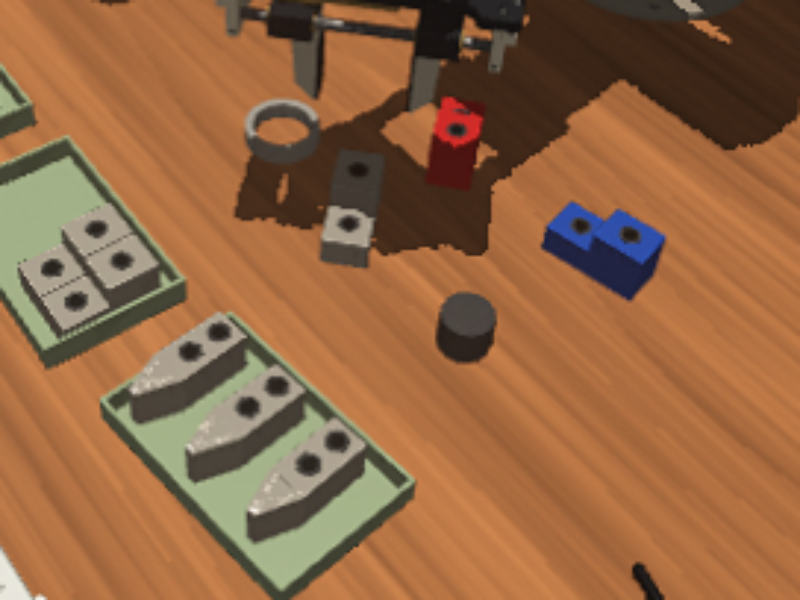

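All three pointed jaws are in place, at (190,365), (245,425) and (305,475). The gripper is over the stepped jaw (355,205), well clear of the red look-alike (455,145). Gripping.

```bash
python3 -m crank '[[[-0.001,0,-0.06],[0,0,0],0.65],[[-0.001,0,-0.1],[0,0,0],0.65],[[-0.001,0,-0.116],[0,0,0],0.65],[[-0.001,0,-0.116],[0,0,0],0.65],[[-0.001,0,-0.116],[0,0,0],0.65],[[-0.001,0,-0.116],[0,0,0],0.25],[[-0.001,0,-0.116],[0,0,0],0.25],[[-0.001,0,-0.116],[0,0,0],0.25],[[-0.001,0,-0.116],[0,0,0],0.25],[[-0.001,0,-0.116],[0,0,0],0.25]]' 50
```

```text
clock: 18.0
ee_pos: [0.438, 0.1055, 0.0231]
tool_rot: [0.0, 0.932, 0.363, 0.001]
ft_force: [1.5, -3.2, 6.4]
grip_width: 0.0339
grasp_force: 50.0
```

```bash
python3 -m crank '[[[0,0,0.06],[0,0,0],0.25],[[0,0,0.11],[0,0,0],0.25],[[0.05,-0.03,0.11],[0,0,-0.1],0.25],[[0.1,-0.065,0.11],[0,0,-0.2],0.25],[[0.15,-0.1,0.11],[0,0,-0.3],0.25],[[0.19,-0.13,0.11],[0,0,-0.4],0.25],[[0.232,-0.162,0.11],[0,0,-0.488],0.25],[[0.232,-0.162,0.11],[0,0,-0.488],0.25],[[0.232,-0.162,0.11],[0,0,-0.488],0.25],[[0.232,-0.162,0.11],[0,0,-0.488],0.25]]'
python3 - <<'E'
from h import *
c=snap('scene');cv2.imwrite('pics/s8.png',cv2.resize(c['color'][110:314,120:392],(800,600)))
E
```

```text
clock: 19.25
ee_pos: [0.6217, -0.023, 0.11]
tool_rot: [-0.0, 1.0, -0.011, -0.001]
ft_force: [0.7, 0.1, -5.3]
grip_width: 0.0335
grasp_force: 50.0
```

View pics/s8.png

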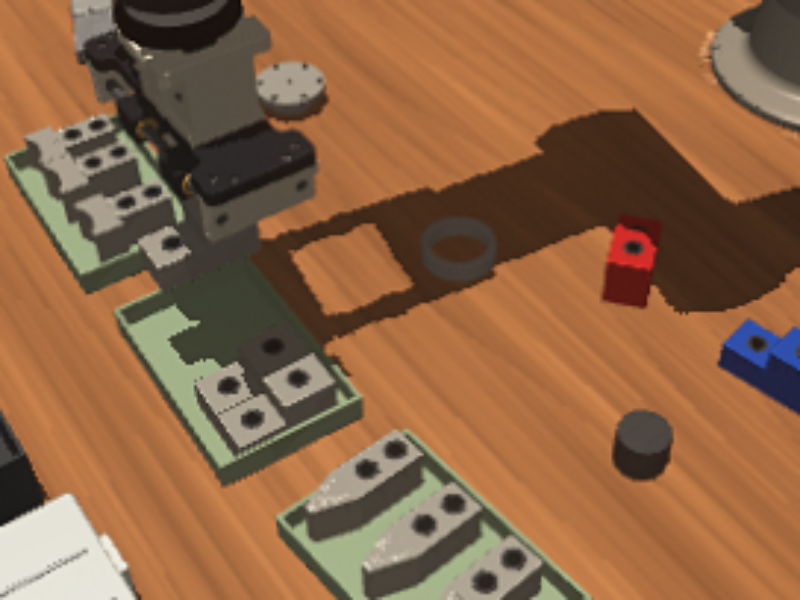

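The stepped jaw's low end (170,250) points away over the free part of its tray, parallel to its mates. Lowering and releasing.

```bash
python3 -m crank '[[[0,0,-0.05],[0,0,0],0.25],[[0,0,-0.08],[0,0,0],0.25],[[0,0,-0.095],[0,0,0],0.25],[[0,0,-0.1],[0,0,0],0.25],[[0,0,-0.105],[0,0,0],0.25],[[0,0,-0.105],[0,0,0],0.25],[[0,0,-0.105],[0,0,0],0.25],[[0,0,-0.105],[0,0,0],0.45],[[0,0,-0.105],[0,0,0],0.45],[[0,0,-0.105],[0,0,0],0.45]]' && python3 -m crank '[[[0,0,0.06],[0,0,0],0.45],[[0,0,0.12],[0,0,0],0.45],[[0,0,0.18],[0,0,0],0.45],[[-0.06,0,0.18],[0,0,0],0.45],[[-0.13,0,0.18],[0,0,0],0.45],[[-0.2,0,0.18],[0,0,0],0.45],[[-0.26,0,0.18],[0,0,0],0.45],[[-0.26,0,0.18],[0,0,0],0.45],[[-0.26,0,0.18],[0,0,0],0.45],[[-0.26,0,0.18],[0,0,0],0.45]]'
python3 - <<'E'
from h import *
c=snap('top');W=cloud(c);cv2.imwrite('pics/t9.png',cv2.resize(c['color'][90:270,90:430],(800,424)))
for n,(cx,cy,yaw,gx,gy) in dict(pa=(.6183,.232,5.6,-.004,-.013),pb=(.6183,.232,5.6,-.004,.042),st=(.6347,.0109,-1.3,-.01,-.035),wd=(.6351,-.2101,-1.6,-.004,.045)).items():
    a=np.radians(yaw);D=W[...,:2]-[cx,cy];X=D@[np.cos(a),np.sin(a)];Y=D@[-np.sin(a),np.cos(a)]
    m=(abs(X)<.05)&(abs(Y-gy)<.026)&(W[...,2]>.02)
    r=cv2.minAreaRect(np.stack([X[m],Y[m]],1).astype(np.float32)*1000);print(n,np.round(r[0],1),np.round(r[1],1),round(r[2],1),np.percentile(W[...,2][m],[5,50,90]).round(4))
E
```

```text
clock: 20.55
ee_pos: [0.6234, -0.024, 0.0273]
tool_rot: [0.0, 1.0, -0.011, 0.001]
ft_force: [-0.3, 0.1, 0.3]
grip_width: 0.0413
grasp_force: 0.0
clock: 21.8
ee_pos: [0.4162, -0.0241, 0.1708]
tool_rot: [0.0, 1.0, -0.011, 0.001]
ft_force: [0.1, -0.3, -0.3]
grip_width: 0.0411
grasp_force: 0.0
pa [ -0.3 -12.6] [84.4 28.4] 0.2 [0.0293 0.0372 0.0399]
pb [-1.3 42.4] [84.5 28.7] 1.3 [0.0261 0.0373 0.0403]
st [ -0.4 -35.7] [34.  77.5] 89.8 [0.0247 0.0421 0.047 ]
wd [-2.9 46. ] [44.2 69.7] 88.6 [0.0297 0.037  0.0395]
```

View pics/t9.png

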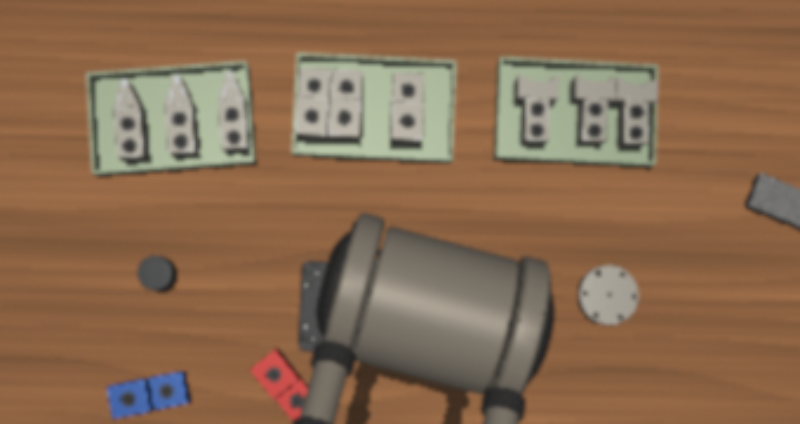

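The top view shows three jaws in each tray, at (178,120), (378,105) and (585,105). All four are within 3 mm of their slot centres, parallel to their mates, and at the expected heights. The arm is clear, so I'm handing in.

```bash
python3 -c "
from station import robot
print(robot.finish_job())"
```

```text
the job is handed in; nothing more can be done
None
```

All four jaws are back in their own trays, flat and parallel to their mates, no round part was touched, and the job was handed in at about 22 s; no verdict came back with the hand-in.

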